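Unhasp the console hatch and fit the spare module

TASK

Flip the steel hasp on the console box off its staple and throw it right over onto the amber lid, then raise the lid by its black grip until it stands open by itself. Then take the white spare module out of its blue cradle and stand it upright in the empty bay between the two black contactors inside the box, set down gently on the rail and not dropped, with the lid left open. Leave the screwdriver, the jar and the tape measure where they are.

Things in the scene. Friction and masses are not known exactly. Their poses are not given: they have to be found in the camera images.
- box: White console box fixed to the bench, 225 (x) x 220 (y) x 100 mm tall. Origin on the bench; x points from its sloping front (robot side) to its rear, z up. Front face x=-120 (37 tall); a 40 degree slope climbs to the top edge x=-45, z=100; rear face x=+105. Space under the lid: x -41 to +101, y -106 to +106 mm, nothing in it but the rail and contactors.
- bay (a point): Middle of the empty bay, on top of the aluminium rail (12 mm above the bench), at x=+25 mm, y=0 of the box; axes as the box. The bay is 40 mm long in x (5 mm free each side of the module), between two fixed black contactors 50 mm wide (y -25 to +25), tops 87 mm above the bench. Beside the bay, beyond y = +-30 mm, there is room for fingers.
- staple (a point): Outer end of the steel staple, a loop 13 mm wide (y) and 5 mm thick, square to the slope; it stands through the hasp's 14 x 18 mm slot, about 13 mm proud of the strap. With the slot over it, the lid catches after some 10 mm of lift.
- lid (a joint): Lid angle (rad): 0 shut, grows as the front edge rises, stop at 1.85. Amber clear plate 155 mm deep (x), 216 mm wide, 8 mm thick, 0.3 kg. It falls shut when left well short of upright and leans open on its stop beyond about 1.65.
- lid_hinge (a point): Middle of the lid's hinge line, along the box's y at its rear top edge: x=+105 mm of the box, 100 mm above the bench. Axes as the lid's (as the box's when shut).
- lid_grip (a point): Centre of the upper end of the black lid grip: an upright block 12 (x) x 24 (y) mm, 35 mm proud of the lid, 135 mm ahead of the hinge line and 60 mm to the +y side of the hasp. Fingers closing along the box's y can pinch its 24 mm width from above and let it turn between them as the lid swings.
- hasp (a joint): Angle of the hasp relative to the lid (rad): about 0 lying down the slope over the staple; grows as the strap swings outward (towards the robot), up and over; straight up at 2.27; rests thrown over at its stop of 3.35. Light friction: the strap (70 g) falls to whichever side it leans.
- hasp_hinge (a point): Middle of the hasp's hinge line, along the box's y, on the lid's front edge: x=-53 mm of the box, 104 mm above the bench with the lid shut.
- hasp_tab (a point): Middle of the free edge of the hasp's red finger tab (30 mm wide in y, 5 mm thick, 26 mm high, square off the outer end of the steel strap, which is 65 long x 30 wide x 4 mm, parallel to the slope). Hasp shut: x=-118 mm of the box, 84 mm above the bench, 34 mm off the slope. Pinched across its 30 mm width from above, fingers closing along the box's y, it turns between them.
- cradle: Blue packing cradle fixed to the bench. Origin on the bench under its middle. Base 50 (x) x 68 (y) x 6 mm; two walls 6 mm thick, 34 mm long (x), up to 68 mm above the bench, stand 3 mm off the module's end faces (+y, -y), so that only its broad faces (+x, -x) can be gripped there. Lift out straight up.
- module: White module with a green rocker on top, loose, 30 (x) x 50 (y) x 60 mm tall, about 0.2 kg. Origin: centre of its underside. Starts standing in the cradle, 6 mm above the bench, axes as the cradle's. It goes into the bay with its 30 mm side along the box's x; there only its end faces (+y, -y) are free for fingers, so set it down on the bench and grip it again the other way.
- driver: Screwdriver lying on the bench, 170 mm long, yellow handle; leave alone. Origin at its middle.
- jar: Closed jar, 52 mm across, 60 mm tall; leave alone. Origin: centre of its underside.
- tape: Grey tape measure with an orange patch, 45 by 60 by 30 mm; leave alone. Origin: centre of its underside.
Not all that is in view belongs to the job. Leave any yellow look-alike of the module alone.

How it is judged:
By the outcome, as a careful person would: the job done as asked, in the order asked, and still so for the second after the job is handed in, with the robot touching nothing.
It also fails if it takes over 72 s, if anything falls off the work surface, if the arm or the gripper's body presses on something with over 40 N, if the wrist force passes 120 N, or if a joint passes its speed limit or range.

ROBOT

A 7-joint arm with a two-finger parallel gripper is mounted at the origin on the work surface. World frame = base frame: x ahead of the robot, y to its left, z up, the work surface at z = 0. Lengths are in m, angles in rad, forces in N, time in s.
With the tool pointing down it reaches from about 0.35 to 0.9 m from the base axis. Payload 8.1 kg.
Tool frame: the origin (TCP) lies at the very end of the fingers, on their centre line; the grasp point (between the pads) lies 19 mm behind it (arm.tcp_to_grasp is the z of the grasp point in the tool frame, in m); z points along the fingers, y is the line along which they close (so a half turn about z gives the same grasp; the last joint's range is limited). The gripper opens to 92 mm and grips with 3 to 60 N. Pads are 19 mm wide; open, the fingers measure 130 mm over their backs; the gripper's body (75 mm by 190 mm) begins 47 mm behind the grasp point.
Start: joints at [1.217, 0.434, 0.025, 1.573, -0.012, 1.134, -0.075], TCP at [0.155, -0.605, 0.201] pointing down, gripper open.
Joint ranges: [-2.62, 2.62], [-0.44, 2.09], [-1.27, 1.32], [0.08, 2.57], [-1.32, 4.46], [0.12, 2], [-2.74, 2.74]. Speed limits (rad/s): [2.22, 2.22, 3.01, 3.01, 3.14, 3.14, 3.14].

INTERFACE

Orientations are given as a rotation vector (axis times angle).
In Python, from cell import readout, vision, sign_off, arm gives the robot as it stands. The module is installed in compiled form; this text tells all that it offers.
- The arm moves only by the shell command python3 -m creep 'ROWS' [FORCE]. ROWS is JSON, a list of rows, each a list of 5 numbers: the shift along the tool's x, y, z in units of 4 cm (1.0 is 4 cm), then the turn about the tool's z in units of 4 degrees (1.0 is 4 degrees), then the opening, from 0 (shut) to 1 (fully open). A call has 1 to 12 rows; each row shifts and turns the commanded pose from where the row before left it, along the tool's axes as they then stand; what a row does not reach is not made up. A row lasts 1/8 s, in which the tool goes at most 62.5 mm and 10.7 degrees, less where a joint would pass 70% of its speed; a pose out of reach is approached as far as the arm can. A call with a number of a shift or a turn outside -1 to 1 is refused whole. A call with a gripper value outside its range is refused whole. The fingers move at their own pace and stop on an object; FORCE is the grip in N (left out, the last holds). Time passes only in rows, so rows that do not move let the fingers close. It gives the time, the measured TCP pose, the force, the opening and the grip force at its end, in the units of the state.
- readout.observe(): the state, without advancing time (a new reading comes with each control period).
- vision.get_image(name): name is "scene" or "top" or "wrist"; returns a dict with "pixels" (400x640x3 uint8, blue, green, red), "z_map" (400x640 float32, m along the optical axis (not along the pixel's ray), 0 where there is no reading), "camera_matrix" (3x3 intrinsics, pixels), "position" and "rotation" of the camera in the world. Camera axes: x right, y up, looking along -z (the intrinsics and any distortion apply to the point x, -y, -z); pixel columns grow to the right and rows downward; lengths in m; the calibration is good to about 2 mm. A picture is of the moment at which its call begins.
- sign_off(): hands the job in; it is judged then, once.
The state is a dict: "clock": time; "joints": joint angles; "dq": joint speeds; "joint_efforts": joint torques, N m; "position": TCP position; "ee_rot": TCP orientation; "force": force on the tool from outside, world axes, zero at the start; "ft_torque": the same for the moment, N m; "width": opening from 0.0 (shut) to 1.0 (fully open); "gripper_force": force on a finger pad.
Only numpy, scipy, OpenCV 4.12 (cv2) and the standard library are available. Lean on these libraries where they do the work, as an engineer would, in place of code of your own. Each camera call takes 0.05 s, during which the arm holds its last target. There are 200 camera calls.

## Working session

There is one attempt and no reset: what is moved stays moved. The work goes in short steps, Python scripts to look and compute and a shell command to move; the robot and the scene stay as the last step left them, time stands still between calls to the robot, and variables do not carry over. Pictures are saved under pics/ and viewed, at most 13 in all, crops included, and the job is handed in when it is done.

```bash
mkdir -p pics
cat > h.py <<'E'
import numpy as np, cv2
from cell import readout, vision
from scipy.spatial.transform import Rotation as R
def grab(name):
    d=vision.get_image(name); K=np.array(d["camera_matrix"]); z=d["z_map"]
    v,u=np.mgrid[0:z.shape[0],0:z.shape[1]]
    p=np.stack([(u-K[0,2])/K[0,0]*z,-(v-K[1,2])/K[1,1]*z,-z],-1)
    Rm=np.array(d["rotation"]); 
    if Rm.shape!=(3,3): Rm=R.from_rotvec(Rm).as_matrix()
    W=p@Rm.T+np.array(d["position"]); W[z==0]=np.nan
    return d,W
E
python3 - <<'E'
from h import *
for n in("top","scene"):
    d,W=grab(n); cv2.imwrite(f"pics/{n}0.png",d["pixels"]); np.save(n+"0.npy",W); print(n,d["position"],d.keys())
s=readout.observe(); print(s)
E
```

```text
top [ 0.4631916  -0.02022728  1.24106108] dict_keys(['pixels', 'z_map', 'camera_matrix', 'position', 'rotation'])
scene [ 1.38186171 -0.51828689  1.03754969] dict_keys(['pixels', 'z_map', 'camera_matrix', 'position', 'rotation'])
{'clock': 0.1, 'joints': array([ 1.21740063,  0.43517073,  0.02499784,  1.57402191, -0.01159623,
        1.13399692, -0.07509298]), 'dq': array([-1.36485194e-04, -2.47891189e-03, -1.95912046e-05, -4.88081993e-03,
        1.21917354e-03,  1.63295037e-03,  2.01018396e-04]), 'joint_efforts': array([ 3.29135793e-03, -6.69122601e+01,  9.87968221e-01, -3.15145719e+01,
       -6.05022395e-02,  3.75310227e-02,  6.82122595e-05]), 'position': array([ 0.15491321, -0.60497623,  0.20040683]), 'ee_rot': array([-3.11553718e+00, -3.92611116e-01,  5.10725692e-04]), 'force': array([ 0.64300881, -0.32201091, -0.08134146]), 'ft_torque': array([0.04164358, 0.02317054, 0.00483712]), 'gripper_force': 0.0, 'width': 1.0004701018981141}
```

View pics/top0.png

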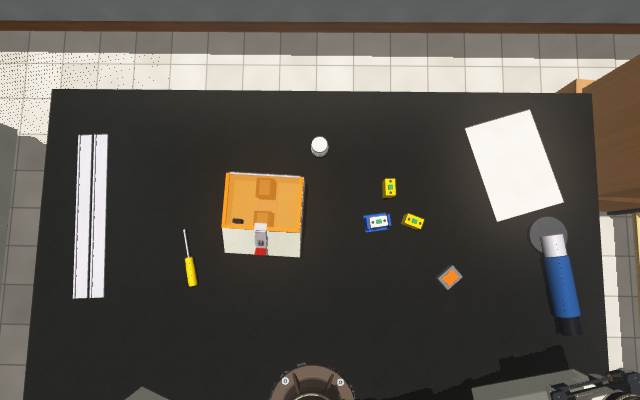

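View pics/scene0.png

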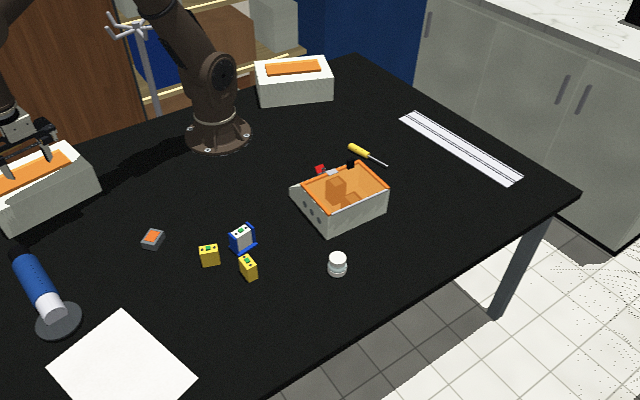

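The top view shows the box around (262,215), the red tab at (260,252), the black grip at (238,221) and the white module in its blue cradle at (377,222). There are yellow look-alikes at (390,187) and (413,221), the screwdriver at (190,260), the jar at (319,146) and the tape at (450,277). The scene view agrees.

Run:
```python
from h import *
W=np.load("top0.npy"); im=cv2.imread("pics/top0.png"); hsv=cv2.cvtColor(im,cv2.COLOR_BGR2HSV)
def rep(n,m):
    P=W[m]; P=P[~np.isnan(P[:,0])]
    r=cv2.minAreaRect((P[:,:2]*1000).astype(np.float32))
    print(n,len(P),"mean",P.mean(0).round(4),"z",P[:,2].min().round(3),P[:,2].max().round(3),"rect mm",np.round(r[0],1),np.round(r[1],1),round(r[2],1))
def roi(u0,u1,v0,v1):
    m=np.zeros(im.shape[:2],bool); m[v0:v1,u0:u1]=1; return m
H,S,V=[hsv[...,i] for i in range(3)]
red=((H<6)|(H>174))&(S>150)&(V>80)
rep("tab",red&roi(245,275,240,262))
rep("grip",(V<70)&roi(230,246,214,226))
z=W[...,2]
b=roi(210,315,160,265)
rep("box>0.09",(z>0.09)&(z<.118)&b)
rep("amber",(H>8)&(H<22)&(S>150)&b)
rep("steel",(S<60)&(z>.06)&roi(250,272,222,248))
c=roi(355,400,205,235)
blue=(H>100)&(H<125)&(S>150)
rep("cradle all",(z>0.012)&c); rep("blue",blue&c); rep("mod top",(z>.055)&~blue&c); rep("bluewall",(z>.05)&blue&c)
g=(z>0.05)&b
# box rear & side edges
P=W[(z>0.015)&b]; r=cv2.minAreaRect((P[:,:2]*1000).astype(np.float32)); print("box",r, cv2.boxPoints(r).round(1))
for n,a in(("jar",(305,335,130,162)),("tape",(435,468,260,295)),("drv",(178,202,225,292)),("y1",(380,400,175,200)),("y2",(401,428,211,231))): rep(n,roi(*a)&(z>.008))
big=cv2.resize(im[165:265,215:430],None,fx=3.7,fy=3.7,interpolation=cv2.INTER_CUBIC); cv2.imwrite("pics/c1.png",big)
```

```text
tab 71 mean [0.4453 0.1511 0.074 ] z -0.004 0.086 rect mm [443.6 151.4] [21.3 29.3] 1.0
grip 32 mean [0.5273 0.2039 0.1403] z 0.123 0.147 rect mm [527.2 205.1] [ 8.4 19. ] 0.3
box>0.09 4625 mean [0.579  0.1444 0.1054] z 0.09 0.118 rect mm [563.2 146.2] [219.9 201. ] 87.6
amber 4101 mean [0.5825 0.1457 0.1052] z -0.005 0.142 rect mm [592.9 159.4] [246.9 174.7] 87.5
steel 439 mean [0.4877 0.1498 0.0885] z 0.06 0.115 rect mm [489.8 150.9] [60.9 67.6] 85.8
cradle all 300 mean [ 0.5353 -0.1801  0.0616] z 0.012 0.074 rect mm [ 534.  -182.7] [38.1 69.1] 8.0
blue 196 mean [ 0.534  -0.1793  0.0266] z -0.001 0.073 rect mm [ 537.7 -188.4] [51.1 80.8] 8.9
mod top 198 mean [ 0.5362 -0.1831  0.066 ] z 0.055 0.074 rect mm [ 536.5 -182.5] [30.1 56.9] 9.1
bluewall 60 mean [ 0.5369 -0.1796  0.0668] z 0.05 0.073 rect mm [ 536.6 -182.5] [32.9 68.8] 8.0
box ((549.3360595703125, 146.86521911621094), (220.80722045898438, 229.7450714111328), 87.24518585205078) [[429.3  42.1]
 [658.8  31.1]
 [669.4 251.6]
 [439.9 262.7]]
jar 275 mean [ 0.7556 -0.0106  0.0502] z 0.009 0.067 rect mm [759.3 -10.3] [48.1 48.6] 0.9
tape 374 mean [ 0.3802 -0.3915  0.0281] z 0.008 0.038 rect mm [ 379.7 -394.1] [46.7 60.4] 40.6
drv 312 mean [0.3971 0.3672 0.0202] z 0.01 0.03 rect mm [422.1 374.8] [167.9  26.3] 12.6
y1 238 mean [ 0.6341 -0.2155  0.0534] z 0.008 0.07 rect mm [ 636.1 -217.7] [47.9 30.8] 0.6
y2 242 mean [ 0.5382 -0.2826  0.0539] z 0.008 0.069 rect mm [ 539.1 -285.9] [51.1 30.9] 70.1
```

View pics/c1.png

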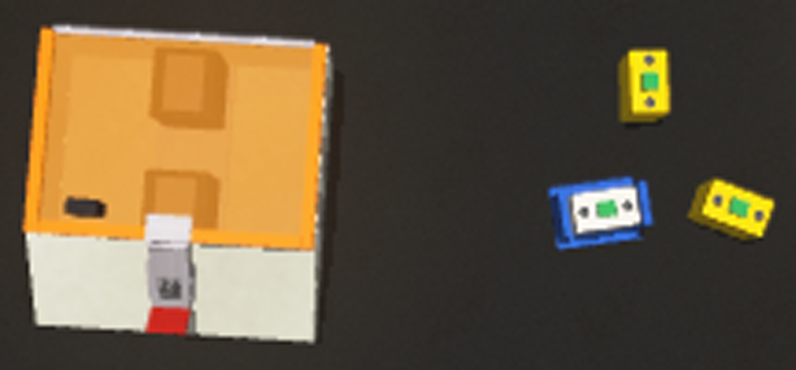

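The crop confirms the layout: hasp at (168,270) running down to the red tab at (168,320), the grip at (85,207), the bay between the contactors at (185,140), and the module at (605,210). I take the box origin as about (0.555, 0.146) with yaw -2.75°, and the cradle as (0.5366, -0.1825) with yaw +8°. These agree with the sizes given.

```bash
cat >> h.py <<'E'
O=np.array([.555,.1463]); YAW=np.radians(-2.75)
def b2w(x,y,z):
    c,s=np.cos(YAW),np.sin(YAW); return np.array([O[0]+(c*x-s*y)/1e3,O[1]+(s*x+c*y)/1e3,z/1e3])
def w2b(P):
    c,s=np.cos(YAW),np.sin(YAW); d=P[...,:2]-O
    return np.stack([c*d[...,0]+s*d[...,1],-s*d[...,0]+c*d[...,1],P[...,2]],-1)*1e3
def where():
    s=readout.observe(); M=R.from_rotvec(s["ee_rot"]).as_matrix(); return s,M
def to(*targets, yaw=None):
    "units of tool shift for successive world TCP targets; yaw: wanted tool x heading (deg)"
    s,M=where(); p=s["position"]; h=np.degrees(np.arctan2(M[1,0],M[0,0]))
    print("t",round(s["clock"],2),"tcp",p.round(4),"box",w2b(p).round(1),"head",round(h,2),"q7",round(s["joints"][6],2),"F",s["force"].round(1),"w",round(s["width"],3),"gf",round(s["gripper_force"],1))
    if yaw is not None: print("turn units",round((h-yaw)/4,3))
    for t in targets:
        print("  shift",(M.T@(np.array(t)-p)/.04).round(3),"to",np.round(t,4)); p=np.array(t)
E
python3 -m creep '[[0,0,0,0.86,1],[0,0,0,0.86,1],[0,0,0,0.86,1],[0,0,0,0.86,0.6],[0,0,0,0.86,0.6],[0,0,0,0,0.6]]'
python3 -c "
from h import *
to(b2w(-112,0,170),yaw=-2.75)"
```

```text
clock: 0.85
position: [0.155, -0.6052, 0.2007]
ee_rot: [-3.14, 0.077, 0.001]
force: [0.2, 0.4, -0.1]
width: 0.726
gripper_force: 0.0
t 0.85 tcp [ 0.155  -0.6052  0.2007] box [-363.4 -769.8  200.7] head -2.81 q7 -0.35 F [ 0.2  0.4 -0.1] w 0.726 gf 0.0
turn units -0.015
  shift [  6.267 -19.251   0.78 ] to [0.4431 0.1517 0.17  ]
```

```bash
python3 -m creep '[[0.4,-0.8,0,0,0.5],[0.5,-0.8,0,0,0.5],[0.5,-0.8,0,0,0.5],[0.5,-0.8,0,0,0.5],[0.5,-0.8,0,0,0.5],[0.5,-0.8,0,0,0.5],[0.5,-0.8,0,0,0.5],[0.4,-0.8,0,0,0.5],[0.2,-0.8,0,0,0.5],[0.2,-0.8,0,0,0.5],[0.2,-0.8,0,0,0.5],[0.2,-0.8,0,0,0.5]]'
python3 -m creep '[[0.2,-0.8,0,0,0.5],[0.2,-0.8,0,0,0.5],[0.2,-0.8,0,0,0.5],[0.2,-0.8,0,0,0.5],[0.2,-0.8,0,0,0.5],[0.2,-0.8,0,0,0.5],[0.2,-0.8,0,0,0.5],[0.2,-0.8,0,0,0.5],[0,-0.8,0,0,0.5],[0,-0.8,0.3,0,0.5],[0,-0.8,0.4,0,0.5],[0,0,0,0,0.5]]'
python3 - <<'E'
from h import *
to(b2w(-112,0,170),yaw=-2.75)
d,W=grab("wrist"); cv2.imwrite("pics/w1.png",d["pixels"]); np.save("w1.npy",W)
hsv=cv2.cvtColor(d["pixels"],cv2.COLOR_BGR2HSV); H,S,V=[hsv[...,i] for i in range(3)]
m=((H<6)|(H>174))&(S>150)&(V>80); B=w2b(W); P=B[m]; P=P[~np.isnan(P[:,0])]; P=P[P[:,2]>40]
print(len(P)); 
if len(P): print(np.percentile(P,[1,25,50,75,99],axis=0).round(1))
E
```

```text
clock: 2.35
position: [0.358, -0.23, 0.2012]
ee_rot: [3.14, -0.075, 0.0]
force: [-0.1, -0.0, 0.9]
width: 0.504
gripper_force: 0.0
clock: 3.85
position: [0.4382, 0.1196, 0.1722]
ee_rot: [-3.14, 0.069, 0.003]
force: [0.2, -0.5, -0.3]
width: 0.497
gripper_force: 0.0
t 3.85 tcp [0.4382 0.1196 0.1722] box [-115.3  -32.3  172.2] head -2.52 q7 -2.13 F [ 0.2 -0.5 -0.3] w 0.497 gf 0.0
turn units 0.059
  shift [ 0.087 -0.807  0.056] to [0.4431 0.1517 0.17  ]
1008
[[-118.   -14.4   66.4]
 [-112.7   -7.3   71.9]
 [-108.3    0.2   76.9]
 [-104.1    7.7   80.9]
 [ -99.6   14.7   84. ]]
```

View pics/w1.png

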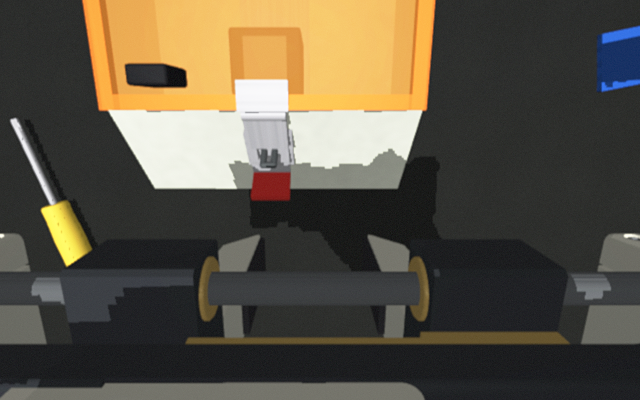

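The wrist view shows the tab at (270,187), the grip at (155,75) and the staple at (268,157). The tab measures box x -118 to -99.6, y ±14.7 and top z 84, exactly as specified, so the box pose is right.

```bash
python3 -m creep '[[0.03,-0.4,0.3,0.06,0.5],[0.03,-0.4,0.5,0,0.5],[0,0,0.7,0,0.5],[0,0,0.6,0,0.5],[0,0,0.4,0,0.5],[0,0,0.1,0,0.5],[0,0,0,0,0.5],[0,0,0,0,0.2],[0,0,0,0,0.2],[0,0,0,0,0.2]]' 8
python3 -c "
from h import *
to(b2w(-113,0,68),yaw=-2.75)"
```

```text
clock: 5.15
position: [0.4434, 0.1493, 0.0694]
ee_rot: [-3.14, 0.084, -0.001]
force: [-0.3, 0.2, -0.1]
width: 0.228
gripper_force: 0.0
t 5.15 tcp [0.4434 0.1493 0.0694] box [-111.6   -2.4   69.4] head -3.07 q7 -2.31 F [-0.3  0.2 -0.1] w 0.228 gf 0.0
turn units -0.081
  shift [-0.036 -0.06   0.036] to [0.4421 0.1517 0.068 ]
```

```bash
python3 - <<'E'
from h import *
d,W=grab("wrist"); d2,W2=grab("scene"); cv2.imwrite("pics/w2.png",np.vstack([d["pixels"][:300],cv2.resize(d2["pixels"][130:250,270:430],(640,480))[:290]]))
E
python3 -m creep '[[0,0,0,0,0.2],[0,0,0,0,0.2]]' 8
```

```text
clock: 5.5
position: [0.4432, 0.1492, 0.0691]
ee_rot: [3.14, -0.084, -0.0]
force: [0.8, 0.7, 0.2]
width: 0.204
gripper_force: 0.0
```

View pics/w2.png

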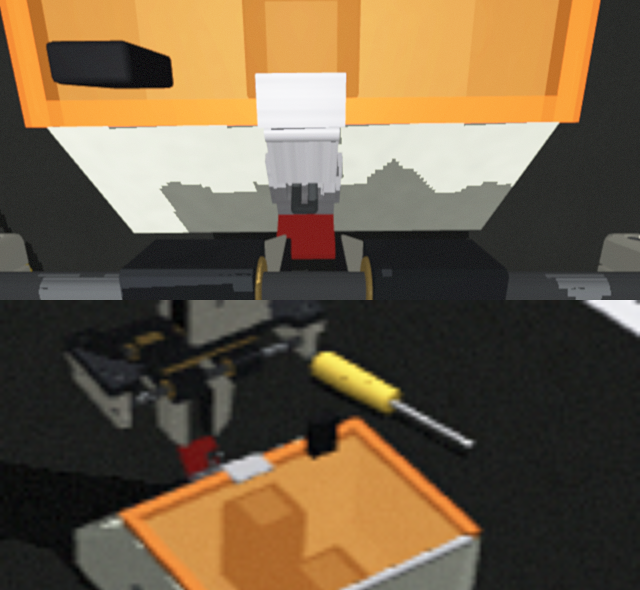

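The wrist crop shows the fingertips at (277,245) and (353,245), beside the red tab at (306,237). The opening reached 0.2 with no grip force, so the fingers are not around the tab. I'll check where they are in depth.

Run:
```python
from h import *
d,W=grab("wrist"); B=w2b(W); np.set_printoptions(suppress=True)
print(d["position"], w2b(np.array(d["position"])))
for v in (220,232,240,245,250,256,262):
  print(v,[(u,B[v,u].round(0).tolist()) for u in (270,280,306,350,360)])
hsv=cv2.cvtColor(d["pixels"],cv2.COLOR_BGR2HSV); H,S,V=[hsv[...,i] for i in range(3)]
m=((H<6)|(H>174))&(S>150)&(V>80); P=B[m]; P=P[P[:,2]>40]
print(np.percentile(P,[1,50,99],axis=0).round(1))
d,W=grab("scene"); B=w2b(W); hsv=cv2.cvtColor(d["pixels"],cv2.COLOR_BGR2HSV); H,S,V=[hsv[...,i] for i in range(3)]
m=((H<6)|(H>174))&(S>150)&(V>60); m[:, :300]=0; m[:,345:]=0;m[:150]=0;m[185:]=0; P=B[m]; print(len(P),np.percentile(P,[1,50,99],axis=0).round(1))
for v in range(155,180,3): print(v,[(u,B[v,u].round(0).tolist()) for u in (308,312,316,320,324,328)])
```

```text
[0.51318031 0.1444209  0.25193671] [-41.68137277  -3.88336719 251.93670748]
220 [(270, [-109.0, 22.0, 44.0]), (280, [-101.0, 14.0, 69.0]), (306, [-102.0, 0.0, 68.0]), (350, [-110.0, -26.0, 43.0]), (360, [-110.0, -32.0, 43.0])]
232 [(270, [-134.0, 29.0, -1.0]), (280, [-106.0, 14.0, 75.0]), (306, [-107.0, 0.0, 73.0]), (350, [-134.0, -31.0, -0.0]), (360, [-133.0, -38.0, 0.0])]
240 [(270, [-100.0, 16.0, 101.0]), (280, [-100.0, 11.0, 101.0]), (306, [-109.0, 0.0, 78.0]), (350, [-100.0, -20.0, 102.0]), (360, [-75.0, -16.0, 166.0])]
245 [(270, [-100.0, 15.0, 107.0]), (280, [-101.0, 11.0, 106.0]), (306, [-111.0, -0.0, 81.0]), (350, [-100.0, -20.0, 107.0]), (360, [-76.0, -15.0, 168.0])]
250 [(270, [-100.0, 14.0, 114.0]), (280, [-100.0, 10.0, 113.0]), (306, [-113.0, -0.0, 83.0]), (350, [-100.0, -19.0, 113.0]), (360, [-77.0, -15.0, 169.0])]
256 [(270, [-81.0, 8.0, 163.0]), (280, [-100.0, 10.0, 118.0]), (306, [-117.0, 0.0, 80.0]), (350, [-100.0, -18.0, 119.0]), (360, [-77.0, -15.0, 172.0])]
262 [(270, [-79.0, 7.0, 171.0]), (280, [-101.0, 9.0, 124.0]), (306, [-158.0, 2.0, -0.0]), (350, [-100.0, -1
[... 1108 characters left out ...]
 11.0, -3.0]), (312, [-188.0, 21.0, 1.0]), (316, [-111.0, -11.0, 70.0]), (320, [-105.0, 0.0, 69.0]), (324, [-103.0, 14.0, 64.0]), (328, [-72.0, 9.0, 89.0])]
173 [(308, [-183.0, 2.0, -1.0]), (312, [-180.0, 16.0, -5.0]), (316, [-166.0, 23.0, 2.0]), (320, [-88.0, -11.0, 74.0]), (324, [-49.0, -22.0, 107.0]), (328, [-42.0, -11.0, 107.0])]
176 [(308, [-163.0, -10.0, 5.0]), (312, [-161.0, 4.0, 0.0]), (316, [-118.0, -7.0, 38.0]), (320, [-44.0, -39.0, 106.0]), (324, [-42.0, -26.0, 102.0]), (328, [-31.0, -19.0, 107.0])]
179 [(308, [-159.0, -12.0, -4.0]), (312, [-45.0, -67.0, 106.0]), (316, [-42.0, -55.0, 103.0]), (320, [-35.0, -45.0, 104.0]), (324, [-24.0, -38.0, 109.0]), (328, [-19.0, -27.0, 108.0])]
```

Run:
```python
from h import *
s,M=where(); print(s["position"].round(4), w2b(s["position"]).round(1))
hh=lambda P:np.percentile(P,[0.5,2,10,50,98],axis=0).round(1)
for n in("wrist","scene"):
    d,W=grab(n); B=w2b(W); hsv=cv2.cvtColor(d["pixels"],cv2.COLOR_BGR2HSV)
    grey=(hsv[...,1]<90)
    for side in(1,-1):
        m=grey&(B[...,0]>-130)&(B[...,0]<-90)&(B[...,1]*side>2)&(abs(B[...,1])<45)&(B[...,2]>90)&(B[...,2]<135)
        print(n,side,m.sum()); print(hh(B[m]) if m.sum() else "")
```

```text
[0.4432 0.1492 0.0691] [-111.8   -2.4   69.1]
wrist 1 784
[[-119.6    4.2   90.2]
 [-117.5    5.3   95.6]
 [-103.4    5.4  100. ]
 [-100.5    8.8  113.4]
 [ -99.7   14.5  131.5]]
wrist -1 795
[[-120.3  -22.8   90.6]
 [-117.7  -22.2   95.3]
 [-104.3  -20.4   99.8]
 [-100.6  -16.4  113.6]
 [ -99.9  -12.9  131.8]]
scene 1 66
[[-118.4    4.3   94.7]
 [-117.6    5.    96. ]
 [-112.8    5.9  101.8]
 [-102.    10.   116.7]
 [ -96.3   22.5  134.3]]
scene -1 60
[[-121.3  -32.3  100. ]
 [-120.   -31.4  100.7]
 [-113.5  -30.5  106.2]
 [-102.6  -24.7  118.2]
 [ -96.4  -14.6  134. ]]
```

Both cameras put the fingertips at about z = 97, while the TCP reads 69. So the fingers end about 28 mm higher than reported, and xy is offset by about 2 mm. I'll correct for that, descend in a small step and grip.

```bash
python3 -c "
from cell import arm
print(arm.tcp_to_grasp,[a for a in dir(arm) if a[0]!='_'])"
python3 -m creep '[[0,0,0,0,0.5],[-0.08,-0.09,0,0,0.5],[0,0,0,0,0.5],[0,0,0.35,-0.08,0.5],[0,0,0.35,0,0.5],[0,0,0,0,0.5],[0,0,0,0,0.2],[0,0,0,0,0.2],[0,0,0,0,0.2],[0,0,0,0,0.2]]' 8
```

```text
-0.0188 ['PlanningError', 'tcp_to_grasp']
clock: 6.95
position: [0.4405, 0.1535, 0.0414]
ee_rot: [-3.14, 0.075, -0.001]
force: [-0.6, 3.1, -0.4]
width: 0.322
gripper_force: 8.0
```

Gripped: opening 0.322 is 29.6 mm, which matches the tab. Now the arc.

```bash
python3 -m creep '[[-0.08,0,-0.27,0,0.2],[-0.05,0,-0.28,0,0.2],[0.01,0,-0.28,0,0.2],[0.055,0,-0.28,0,0.2],[0.1,0,-0.27,0,0.2],[0.15,0,-0.24,0,0.2],[0.19,0,-0.21,0,0.2],[0.22,0,-0.18,0,0.2],[0.25,0,-0.14,0,0.2],[0.27,0,-0.09,0,0.2],[0.28,0,-0.04,0,0.2],[0.29,0,0.005,0,0.2]]'
python3 -c "
from h import *
to(b2w(-45.7,0,131))"
```

```text
clock: 8.45
position: [0.5086, 0.1503, 0.1334]
ee_rot: [-3.14, 0.075, -0.003]
force: [-0.1, 5.3, 3.2]
width: 0.325
gripper_force: 8.0
t 8.45 tcp [0.5086 0.1503 0.1334] box [-46.6   1.8 133.4] head -2.74 q7 -2.2 F [-0.1  5.3  3.2] w 0.325 gf 8.0
  shift [0.021 0.045 0.06 ] to [0.5094 0.1485 0.131 ]
```

Still holding. Continue past upright and let go.

```bash
python3 -m creep '[[0.28,0,0.06,0,0.2],[0.26,0,0.1,0,0.2],[0.2,0,0.11,0,0.2],[0.16,0,0.13,0,0.2],[0.1,0,0.11,0,0.2],[0,0,0,0,0.2],[0,0,0,0,0.45],[0,0,0,0,0.45],[0,0,-0.5,0,0.45],[0,0,-0.7,0,0.45],[-0.5,-0.5,0,0,0.45],[0,-0.5,0,0,0.45]]'
python3 - <<'E'
from h import *
d,W=grab("wrist"); cv2.imwrite("pics/w3.png",d["pixels"]); B=w2b(W)
to(b2w(-30,60,200),yaw=-2.75)
hsv=cv2.cvtColor(d["pixels"],cv2.COLOR_BGR2HSV); H,S,V=[hsv[...,i] for i in range(3)]
m=((H<6)|(H>174))&(S>150)&(V>80)&(B[...,2]>60); print(m.sum()); 
if m.sum(): print(np.percentile(B[m],[1,50,99],axis=0).round(1))
m=(B[...,2]>115)&(B[...,2]<150)&(B[...,0]<0)&(B[...,0]>-60)&(B[...,1]>40)&(B[...,1]<80)&(V<80); print(m.sum()); 
if m.sum(): print(np.percentile(B[m],[1,50,99],axis=0).round(1))
E
```

```text
clock: 9.95
position: [0.5285, 0.1885, 0.1599]
ee_rot: [3.139, -0.076, -0.001]
force: [-0.9, -0.5, -0.1]
width: 0.451
gripper_force: 0.0
t 10.0 tcp [0.5289 0.1922 0.1599] box [-28.3  44.6 159.9] head -2.6 q7 -2.25 F [0.7 2.4 1.1] w 0.451 gf 0.0
turn units 0.036
  shift [-0.042 -0.386 -1.003] to [0.5279 0.2077 0.2   ]
1050
[[  6.6 -12.4 111.5]
 [ 11.6   1.9 122.2]
 [ 17.1  15.9 132. ]]
1084
[[-33.4  49.7 116. ]
 [-24.7  60.5 141.4]
 [-22.7  71.6 143.4]]
```

View pics/w3.png

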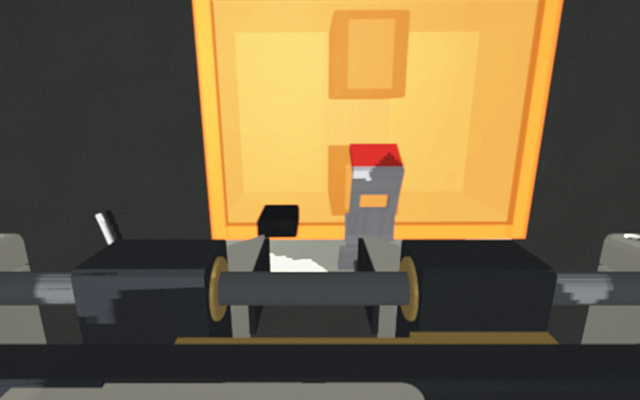

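The hasp lies thrown over on the lid (red tab at (375,155), strap at (370,205)). The grip is at (278,220), box (-30, 60), top z 143, as expected. Now the grip.

```bash
python3 -m creep '[[-0.1,-0.4,0,0.04,0.4],[0,0,0,0,0.4],[0,0,0.4,0,0.4],[0,0,0.5,0,0.4],[0,0,0.4,0,0.4],[0,0,0.2,0,0.4],[0,0,0,0,0.4],[0,0,0,0,0.1],[0,0,0,0,0.1],[0,0,0,0,0.1],[0,0,0,0,0.1]]' 15
python3 -c "
from h import *
to(b2w(-32,61.4,99),yaw=-2.75)"
```

```text
clock: 11.38
position: [0.5272, 0.2099, 0.1013]
ee_rot: [-3.134, 0.075, -0.006]
force: [1.3, 11.0, -3.5]
width: 0.259
gripper_force: 15.0
t 11.38 tcp [0.5272 0.2099 0.1013] box [-30.8  62.2 101.3] head -2.74 q7 -2.32 F [ 1.3 11.  -3.5] w 0.259 gf 15.0
turn units 0.001
  shift [-0.029  0.021  0.056] to [0.526  0.2092 0.099 ]
```

```bash
python3 -m creep '[[0.09,-0.03,-0.29,0,0.1],[0.12,0,-0.28,0,0.1],[0.14,0,-0.27,0,0.1],[0.17,0,-0.26,0,0.1],[0.19,0,-0.24,0,0.1],[0.205,0,-0.225,0,0.1],[0.225,0,-0.205,0,0.1],[0.245,0,-0.185,0,0.1],[0.26,0,-0.16,0,0.1],[0.27,0,-0.14,0,0.1],[0.285,0,-0.115,0,0.1],[0.29,0,-0.09,0,0.1]]'
python3 -m creep '[[0.3,0,-0.06,0,0.1],[0.3,0,-0.04,0,0.1],[0.305,0,-0.01,0,0.1],[0.305,0,0.01,0,0.1],[0.3,0,0.04,0,0.1],[0.3,0,0.07,0,0.1]]'
python3 -c "
from h import *
to(b2w(-30.8+171.9,62.2,101.3+98))"
```

```text
clock: 12.88
position: [0.6253, 0.2056, 0.2002]
ee_rot: [-3.135, 0.074, -0.002]
force: [-2.0, 9.3, 2.4]
width: 0.264
gripper_force: 15.0
clock: 13.62
position: [0.699, 0.2023, 0.2005]
ee_rot: [-3.134, 0.075, -0.006]
force: [1.0, 9.4, 4.8]
width: 0.257
gripper_force: 15.0
t 13.62 tcp [0.699  0.2023 0.2005] box [141.1  62.9 200.5] head -2.73 q7 -2.14 F [1.  9.4 4.8] w 0.257 gf 15.0
  shift [-0.     0.017  0.03 ] to [0.6989 0.2017 0.1993]
```

```bash
python3 -m creep '[[0.29,0,0.1,0,0.1],[0.28,0,0.12,0,0.1],[0.12,0,0.06,0,0.1],[0,0,0,0,0.1],[0,0,0,0,0.1],[0,0,0,0,0.42],[0,0,0,0,0.42],[0,0,0,0,0.42],[0,0,-0.5,0,0.42],[0,0,-0.8,0,0.42],[0,0,-0.8,0,0.42],[0,0,0,0,0.42]]'
python3 - <<'E'
from h import *
d,W=grab("scene"); cv2.imwrite("pics/s2.png",d["pixels"][100:340,200:500].repeat(2,0).repeat(2,1))
to((.5366,-.1825,.25),yaw=98)
E
```

```text
clock: 15.12
position: [0.7268, 0.1962, 0.2738]
ee_rot: [-3.139, 0.081, -0.007]
force: [0.3, 0.4, -0.6]
width: 0.421
gripper_force: 0.0
t 15.18 tcp [0.7261 0.1958 0.2717] box [168.6  57.7 271.7] head -2.94 q7 -2.1 F [-0.2  0.3 -0.2] w 0.42 gf 0.0
turn units -25.235
  shift [-4.248  9.689  0.528] to [ 0.5366 -0.1825  0.25  ]
```

View pics/s2.png

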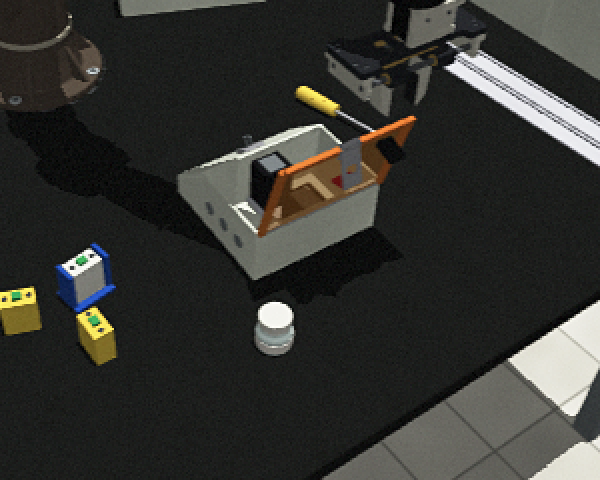

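The scene crop shows the lid (335,175) standing open past upright with the hasp hanging on its outer side, and the box open. Next is the module in the cradle at (85,280).

```bash
python3 -m creep '[[-0.2,0.7,0,-1,0.5],[-0.3,0.8,0,-1,0.5],[-0.35,0.8,0,-1,0.5],[-0.35,0.8,0,-1,0.5],[-0.3,0.8,0,-1,0.5],[-0.2,0.8,0,-1,0.5],[-0.1,0.8,0,-1,0.5],[0,0.8,0,-1,0.5],[0,0.7,0,-1,0.5],[0,0.7,0,-1,0.5],[0,0.6,0,-1,0.5],[0,0,0,0,0.5]]'
python3 -c "
from h import *
to((.5366,-.1825,.2),yaw=98)"
```

```text
clock: 16.68
position: [0.7467, -0.1275, 0.268]
ee_rot: [-2.943, -1.098, 0.005]
force: [-0.7, 0.3, -0.6]
width: 0.501
gripper_force: 0.0
t 16.68 tcp [ 0.7467 -0.1275  0.268 ] box [ 204.6 -264.3  268. ] head 40.92 q7 -0.95 F [-0.7  0.3 -0.6] w 0.501 gf 0.0
turn units -14.27
  shift [-4.865 -2.398  1.717] to [ 0.5366 -0.1825  0.2   ]
```

```bash
python3 -m creep '[[-0.7,-0.35,0,0,0.5],[-0.8,-0.4,0,0,0.5],[-0.8,-0.4,0.3,0,0.5],[-0.8,-0.4,0.3,0,0.5],[-0.7,-0.35,0,0,0.5],[0,0,0,-1,0.5],[0,0,0,-1,0.5],[0,0,0,-1,0.5],[0,0,0,-1,0.5],[0,0,0,-1,0.5],[0,0,0,-1,0.5],[0,0,0,-1,0.5]]'
python3 -m creep '[[0,0,0,-1,0.5],[0,0,0,-1,0.5],[0,0,0,-1,0.5],[0,0,0,-1,0.5],[0,0,0,-1,0.5],[0,0,0,-1,0.5],[0,0,0,-1,0.5],[0,0,0,0,0.5]]'
python3 - <<'E'
from h import *
d,W=grab("top")
to((.5366,-.1825,.2),yaw=98)
# actual finger location from the top camera-free depth: wrist view of module
d,W=grab("wrist"); im=d["pixels"]; hsv=cv2.cvtColor(im,cv2.COLOR_BGR2HSV); H,S,V=[hsv[...,i] for i in range(3)]
cv2.imwrite("pics/w4.png",im)
blue=(H>100)&(H<125)&(S>150)
for n,m in(("bluewall",blue&(W[...,2]>.06)&(W[...,2]<.075)),("white",(S<60)&(V>120)&(W[...,2]>.055)&(W[...,2]<.075))):
    m&=(abs(W[...,0]-.536)<.05)&(abs(W[...,1]+.18)<.05); P=W[m]
    print(n,len(P))
    if len(P)>5: print(P.mean(0).round(4),cv2.minAreaRect((P[:,:2]*1e3).astype(np.float32)))
E
```

```text
clock: 18.18
position: [0.5815, -0.1664, 0.2459]
ee_rot: [-2.585, -1.783, 0.001]
force: [-0.5, -0.2, 0.3]
width: 0.5
gripper_force: 0.0
clock: 19.18
position: [0.5817, -0.1666, 0.246]
ee_rot: [-2.08, -2.353, 0.001]
force: [0.4, -0.1, 0.4]
width: 0.497
gripper_force: 0.0
t 19.23 tcp [ 0.5818 -0.1668  0.2461] box [  41.8 -311.4  246.1] head 97.0 q7 0.01 F [ 0.3  0.9 -1. ] w 0.499 gf 0.0
turn units -0.25
  shift [-0.253 -1.169  1.154] to [ 0.5366 -0.1825  0.2   ]
bluewall 256
[ 0.5416 -0.2041  0.0664] ((538.3507690429688, -181.63768005371094), (33.92149353027344, 68.15581512451172), 8.097565650939941)
white 1285
[ 0.5383 -0.1812  0.0648] ((537.6492309570312, -181.9429168701172), (30.213884353637695, 56.38151168823242), 9.136622428894043)
```

View pics/w4.png

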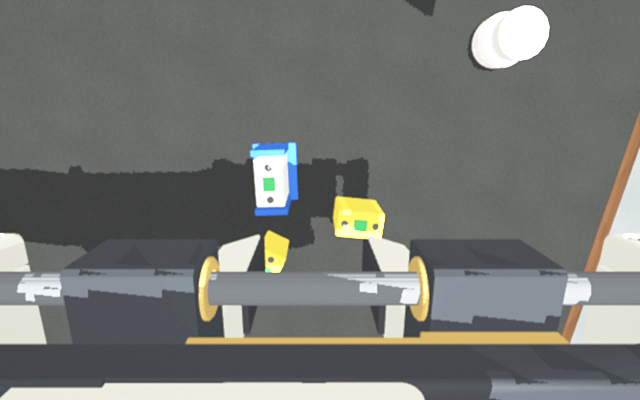

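The wrist view shows the cradle and module at (272,180) and the yellow look-alikes at (358,218) and (275,250). The module measures (0.538, -0.182) with yaw 8°. I'll move above it and check the finger positions before descending.

```bash
python3 -m creep '[[-0.11,-0.57,0,-0.25,0.5],[-0.11,-0.57,0,0,0.5],[0,0,0.8,0,0.5],[0,0,0.8,0,0.5],[0,0,0.8,0,0.5],[0,0,0.8,0,0.5],[0,0,0.6,0,0.5],[0,0,0.3,0,0.5],[0,0,0,0,0.5],[0,0,0,0,0.5]]'
python3 - <<'E'
from h import *
to((.538,-.1818,.012),yaw=98)
d,W=grab("wrist"); s,M=where(); T=(W-s["position"])@M*1e3  # tool frame
hsv=cv2.cvtColor(d["pixels"],cv2.COLOR_BGR2HSV)
for sd in(1,-1):
    m=(T[...,1]*sd>5)&(abs(T[...,1])<50)&(abs(T[...,0])<16)&(T[...,2]<-22)&(T[...,2]>-60)&(W[...,2]>.078)
    print(sd,m.sum(),np.percentile(T[m],[1,10,50,90,99],axis=0).round(1).tolist() if m.sum() else "")
E
```

```text
clock: 20.52
position: [0.5391, -0.1823, 0.0835]
ee_rot: [2.059, 2.371, 0.001]
force: [-0.0, 0.5, 0.4]
width: 0.499
gripper_force: 0.0
t 20.52 tcp [ 0.5391 -0.1823  0.0835] box [-1.000e-01 -3.289e+02  8.350e+01] head 98.07 q7 -0.05 F [-0.   0.5  0.4] w 0.499 gf 0.0
turn units 0.017
  shift [ 0.016 -0.029  1.788] to [ 0.538  -0.1818  0.012 ]
1 1374 [[-8.6, 23.0, -59.7], [4.1, 23.1, -56.9], [9.9, 28.0, -44.6], [10.3, 35.8, -31.0], [10.6, 38.8, -25.6]]
-1 1373 [[-8.3, -38.5, -59.7], [4.3, -35.4, -56.8], [9.8, -27.7, -44.6], [10.2, -22.8, -30.8], [10.5, -22.6, -25.4]]
```

```bash
python3 -m creep '[[0.016,-0.03,0.5,0,0.5],[0,0,0.6,0,0.5],[0,0,0.5,0,0.5],[0,0,0.18,0,0.5],[0,0,0,0,0.5],[0,0,0,0,0.2],[0,0,0,0,0.2],[0,0,0,0,0.2],[0,0,0,0,0.2]]' 25
python3 -c "
from h import *
to()"
```

```text
clock: 21.7
position: [0.5376, -0.1819, 0.012]
ee_rot: [2.059, 2.372, 0.0]
force: [-1.4, -1.1, 6.2]
width: 0.322
gripper_force: 24.9
t 21.7 tcp [ 0.5376 -0.1819  0.012 ] box [  -1.6 -328.7   12. ] head 98.08 q7 -0.13 F [-1.4 -1.1  6.2] w 0.322 gf 24.9
```

Gripped at 29.6 mm. Lift straight up, carry to the clear bench and turn to the box heading.

```bash
python3 -m creep '[[0,0,-0.2,0,0.2],[0,0,-0.4,0,0.2],[0,0,-0.5,0,0.2],[0,0,-0.5,0,0.2],[0,0,-0.4,0,0.2],[0.4,-0.3,0,0,0.2],[0.6,-0.5,0,0,0.2],[0.7,-0.6,0,0,0.2],[0.7,-0.55,0,0,0.2],[0.4,-0.3,0,0,0.2],[0.1,-0.06,0,0.7,0.2],[0,0,0,0,0.2]]'
python3 -m creep '[[0,0,0,1,0.2],[0,0,0,1,0.2],[0,0,0.5,0,0.2],[0,0,0.6,0,0.2],[0,0,0.4,0,0.2],[0,0,0.2,0,0.2],[0,0,0,0,0.2]]'
python3 - <<'E'
from h import *
to(yaw=87.25)
d,W=grab("scene"); hsv=cv2.cvtColor(d["pixels"],cv2.COLOR_BGR2HSV); s,M=where(); T=(W-s["position"])
m=(hsv[...,1]<70)&(hsv[...,2]>110)&(abs(T[...,0])<.03)&(abs(T[...,1])<.04)&(W[...,2]<.08)&(W[...,2]>.008)
P=W[m]; print(len(P),np.percentile(P,[1,5,50,95],axis=0).round(4) if len(P) else "")
E
```

```text
clock: 23.2
position: [0.4298, -0.08, 0.0918]
ee_rot: [2.115, 2.321, 0.0]
force: [0.3, -0.5, -2.2]
width: 0.325
gripper_force: 24.9
clock: 24.08
position: [0.4294, -0.0799, 0.0231]
ee_rot: [-2.273, -2.168, 0.0]
force: [0.3, 0.6, -2.6]
width: 0.322
gripper_force: 24.9
t 24.07 tcp [ 0.4294 -0.0799  0.0231] box [-114.6 -232.    23.1] head 87.31 q7 -0.49 F [ 0.3  0.6 -2.6] w 0.322 gf 24.9
turn units 0.014
118 [[ 0.4197 -0.1061  0.0215]
 [ 0.4255 -0.1056  0.0223]
 [ 0.4439 -0.0975  0.0383]
 [ 0.4483 -0.068   0.0767]]
```

```bash
python3 -m creep '[[0,0,0.2,0,0.2],[0,0,0.15,0,0.2],[0,0,0.04,0,0.2],[0,0,0.02,0,0.2],[0,0,0,0,0.2]]'
```

```text
clock: 24.75
position: [0.4294, -0.08, 0.007]
ee_rot: [2.273, 2.168, -0.0]
force: [0.7, -0.0, -2.5]
width: 0.321
gripper_force: 24.9
```

```bash
python3 -m creep '[[0,0,0.03,0,0.2],[0,0,0.02,0,0.2],[0,0,0,0,0.2]]'
```

```text
clock: 25.12
position: [0.4295, -0.08, 0.0058]
ee_rot: [2.272, 2.168, -0.001]
force: [-5.3, 0.4, 17.0]
width: 0.326
gripper_force: 25.0
```

Touched down. Release, rise and turn 90°.

```bash
python3 -m creep '[[0,0,-0.03,0,0.25],[0,0,0,0,0.6],[0,0,0,0,0.6],[0,0,-0.4,0,0.7],[0,0,-0.6,0,0.75],[0,0,-0.4,0,0.75],[0,0,0,1,0.75],[0,0,0,1,0.75],[0,0,0,1,0.75],[0,0,0,1,0.75],[0,0,0,1,0.75],[0,0,0,1,0.75]]'
python3 -m creep '[[0,0,0,1,0.75],[0,0,0,1,0.75],[0,0,0,1,0.75],[0,0,0,1,0.75],[0,0,0,1,0.75],[0,0,0,1,0.75],[0,0,0,1,0.75],[0,0,0,1,0.75],[0,0,0,1,0.75],[0,0,0,1,0.75],[0,0,0,1,0.75],[0,0,0,1,0.75]]'
python3 -m creep '[[0,0,0,1,0.75],[0,0,0,1,0.75],[0,0,0,1,0.75],[0,0,0,1,0.75],[0,0,0,0.5,0.75],[0,0,0,0,0.75]]'
python3 - <<'E'
from h import *
to(yaw=-2.75)
for n in("wrist","scene"):
    d,W=grab(n); hsv=cv2.cvtColor(d["pixels"],cv2.COLOR_BGR2HSV); H,S,V=[hsv[...,i] for i in range(3)]
    m=(V>60)&(abs(W[...,0]-.4295)<.03)&(abs(W[...,1]+.08)<.04)&(W[...,2]>.054)&(W[...,2]<.067)
    P=W[m]; print(n,len(P))
    if len(P)>5: print(P.mean(0).round(4),cv2.minAreaRect((P[:,:2]*1e3).astype(np.float32)))
E
```

```text
clock: 26.62
position: [0.4295, -0.08, 0.0627]
ee_rot: [2.676, 1.645, 0.001]
force: [-0.6, 0.4, -1.4]
width: 0.75
gripper_force: 0.0
clock: 28.12
position: [0.4295, -0.0799, 0.0627]
ee_rot: [-3.114, -0.414, -0.001]
force: [-0.9, -0.5, -0.0]
width: 0.75
gripper_force: 0.0
clock: 28.88
position: [0.4294, -0.0799, 0.0624]
ee_rot: [-3.141, 0.073, -0.0]
force: [0.2, -0.6, 0.3]
width: 0.75
gripper_force: 0.0
t 28.88 tcp [ 0.4294 -0.0799  0.0624] box [-114.6 -232.    62.4] head -2.68 q7 -1.75 F [ 0.2 -0.6  0.3] w 0.75 gf 0.0
turn units 0.017
wrist 4722
[ 0.4316 -0.0812  0.0596] ((430.1905212402344, -81.1900634765625), (50.194114685058594, 30.339048385620117), 87.83468627929688)
scene 120
[ 0.4336 -0.0823  0.0596] ((431.25823974609375, -82.4102783203125), (49.629966735839844, 33.68410110473633), 87.92340850830078)
```

The module stands at (0.430, -0.081), yaw -2.2°. Regrip it on its end faces.

```bash
python3 -m creep '[[0.02,0.03,0.4,0,0.75],[0,0,0.5,0,0.75],[0,0,0.4,0,0.75],[0,0,0.05,0,0.75],[0,0,0,0,0.75],[0,0,0,0,0.4],[0,0,0,0,0.4],[0,0,0,0,0.4],[0,0,0,0,0.4]]' 25
python3 -m creep '[[0,0,-0.3,0,0.4],[0,0,-0.7,0,0.4],[0,0,-0.8,0,0.4],[0,0,-0.8,0,0.4],[0,0,-0.8,0,0.4],[0,0,-0.7,0,0.4],[0,0,0,0,0.4]]'
python3 - <<'E'
from h import *
to(b2w(25,0,180),yaw=-2.75)
d,W=grab("wrist"); s,M=where(); T=(W-s["position"])@M*1e3
cv2.imwrite("pics/w5.png",d["pixels"])
hsv=cv2.cvtColor(d["pixels"],cv2.COLOR_BGR2HSV); H,S,V=[hsv[...,i] for i in range(3)]
m=(S>120)&(H>45)&(H<90)&(abs(T[...,0])<40)&(abs(T[...,1])<40)&(T[...,2]<20); print("rocker",m.sum(),np.percentile(T[m],[2,50,98],axis=0).round(1) if m.sum() else "")
m=(S<80)&(V>110)&(abs(T[...,0])<40)&(abs(T[...,1])<22)&(T[...,2]<30)&(T[...,2]>-60); print("white",m.sum(),np.percentile(T[m],[1,10,50,90,99],axis=0).round(1) if m.sum() else "")
E
```

```text
clock: 30.1
position: [0.4306, -0.0811, 0.0086]
ee_rot: [3.141, -0.074, 0.002]
force: [-1.1, 1.5, 6.0]
width: 0.547
gripper_force: 25.0
clock: 30.98
position: [0.4311, -0.0813, 0.1743]
ee_rot: [3.14, -0.075, 0.006]
force: [1.2, -0.1, -1.4]
width: 0.545
gripper_force: 25.0
t 30.98 tcp [ 0.4311 -0.0813  0.1743] box [-112.8 -233.3  174.3] head -2.73 q7 -1.65 F [ 1.2 -0.1 -1.4] w 0.545 gf 25.0
turn units 0.005
  shift [ 3.447 -5.832 -0.134] to [0.58   0.1451 0.18  ]
rocker 0 
white 7196 [[-14.  -21.6 -53.1]
 [-10.8 -17.6 -52.4]
 [ 14.8   0.  -49.6]
 [ 15.3  17.6 -11.8]
 [ 15.6  21.5   1.5]]
```

View pics/w5.png

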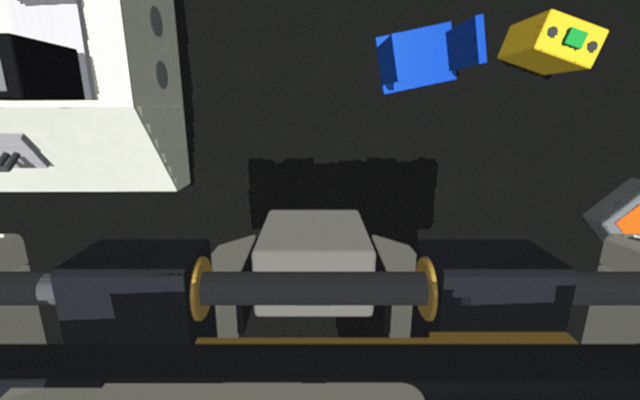

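The wrist view shows the module held upright and centred between the fingers (315,260); the cradle is empty at (430,55). While the view is clear I'll measure the contactors for the exact bay centre.

Run:
```python
from h import *
for n in("top","scene"):
    d,W=grab(n); B=w2b(W)
    m=(B[...,2]>83)&(B[...,2]<91)&(abs(B[...,1])<35)&(B[...,0]>-40)&(B[...,0]<95)&(d["pixels"].max(-1)<130)
    for side in("front","rear"):
        mm=m&((B[...,0]<25) if side=="front" else (B[...,0]>25)); P=B[mm]
        print(n,side,mm.sum(),np.percentile(P,[1,5,50,95,99],axis=0).round(1).tolist() if mm.sum()>5 else "")
```

```text
top front 153 [[-39.3, -24.6, 83.2], [-38.3, -23.1, 83.7], [-17.9, -1.2, 86.4], [2.9, 23.1, 90.0], [3.9, 24.4, 90.7]]
top rear 151 [[44.7, -24.1, 83.2], [46.0, -22.9, 83.5], [67.6, -5.2, 86.8], [93.4, 23.9, 89.5], [94.4, 25.4, 90.5]]
scene front 107 [[-39.8, -28.9, 83.1], [-39.0, -23.7, 83.4], [-16.7, -6.2, 86.5], [6.1, 24.0, 90.0], [7.5, 27.8, 90.9]]
scene rear 0
```

```bash
python3 -m creep '[[0.1,-0.5,0,0,0.4],[0.3,-0.6,0,0,0.4],[0.4,-0.6,0,0,0.4],[0.4,-0.6,0,0,0.4],[0.4,-0.6,0,0,0.4],[0.4,-0.6,0,0,0.4],[0.4,-0.6,0,0,0.4],[0.4,-0.6,0,0,0.4],[0.3,-0.6,0,0,0.4],[0.2,-0.4,0,0,0.4],[0.1,-0.1,0,0,0.4],[0,0,0,0,0.4]]'
python3 - <<'E'
from h import *
to(b2w(25,0,120),yaw=-2.75)
d,W=grab("wrist"); B=w2b(W)
m=(B[...,2]>84)&(B[...,2]<90)&(abs(B[...,1])<40)&(B[...,0]>-40)&(B[...,0]<100)
for lo,hi in((-40,20),(30,100)):
    mm=m&(B[...,0]>lo)&(B[...,0]<hi); P=B[mm]; print(mm.sum(),np.percentile(P,[1,5,50,95,99],axis=0).round(1).tolist() if mm.sum()>5 else "")
E
```

```text
clock: 32.62
position: [0.5767, 0.1434, 0.1716]
ee_rot: [3.14, -0.075, -0.001]
force: [-0.2, -0.0, -1.6]
width: 0.544
gripper_force: 25.0
t 32.62 tcp [0.5767 0.1434 0.1716] box [ 21.8  -1.9 171.6] head -2.73 q7 -2.14 F [-0.2 -0.  -1.6] w 0.544 gf 25.0
turn units 0.005
  shift [ 0.081 -0.047  1.29 ] to [0.58   0.1451 0.12  ]
0 
4973 [[46.9, -23.2, 84.6], [49.3, -21.2, 85.1], [74.2, 0.8, 86.5], [97.4, 23.2, 87.9], [99.4, 25.4, 88.4]]
```

```bash
python3 -m creep '[[0.08,-0.045,0.2,0,0.4],[0,0,0.5,0,0.4],[0,0,0.5,0,0.4],[0,0,0.4,0,0.4],[0,0,0.2,0,0.4],[0,0,0,0,0.4]]'
python3 - <<'E'
from h import *
to(b2w(25,0,22),yaw=-2.75)
d,W=grab("wrist"); cv2.imwrite("pics/w6.png",d["pixels"])
B=w2b(W); m=(B[...,2]>84)&(B[...,2]<90)&(abs(B[...,1])<20)&(B[...,0]>30)&(B[...,0]<100)
print(m.sum(),np.percentile(B[m],[1,5],axis=0).round(1).tolist())
s,M=where(); v=[ (B[vv,320].round(0).tolist()) for vv in range(150,260,8)]; print(v)
E
```

```text
clock: 33.42
position: [0.58, 0.1455, 0.0997]
ee_rot: [3.14, -0.075, -0.001]
force: [0.4, 0.3, -1.2]
width: 0.544
gripper_force: 25.0
t 33.42 tcp [0.58   0.1455 0.0997] box [25.   0.4 99.7] head -2.72 q7 -2.18 F [ 0.4  0.3 -1.2] w 0.544 gf 25.0
turn units 0.007
  shift [0.    0.011 1.943] to [0.58   0.1451 0.022 ]
7282 [[47.1, -19.6, 84.8], [49.6, -18.0, 85.4]]
[[71.0, -4.0, 86.0], [67.0, -4.0, 87.0], [62.0, -4.0, 87.0], [58.0, -4.0, 87.0], [53.0, -5.0, 87.0], [48.0, -5.0, 85.0], [24.0, -6.0, 11.0], [18.0, -6.0, 12.0], [39.0, -4.0, 102.0], [39.0, -4.0, 115.0], [39.0, -4.0, 126.0], [39.0, -4.0, 137.0], [39.0, -3.0, 146.0], [37.0, -3.0, 150.0]]
```

View pics/w6.png

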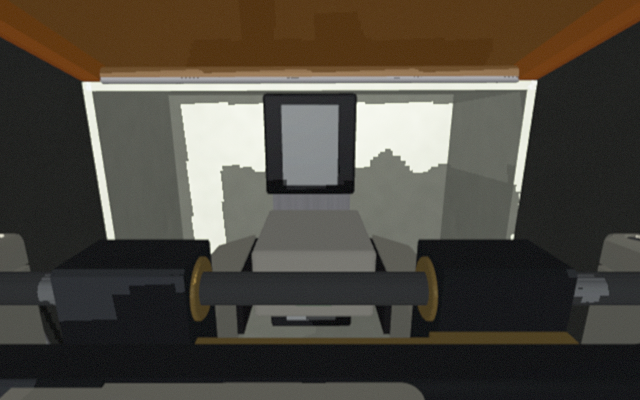

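The wrist view shows the module (315,260) lined up with the bay, with the rear contactor at (310,145) about 7 mm ahead of it. Descend.

```bash
python3 -m creep '[[0.02,0.01,0.2,0,0.4],[0,0,0.3,0,0.4],[0,0,0.35,0,0.4],[0,0,0.35,0,0.4],[0,0,0.3,0,0.4],[0,0,0.2,0,0.4],[0,0,0.1,0,0.4],[0,0,0.05,0,0.4],[0,0,0,0,0.4]]'
```

```text
clock: 34.6
position: [0.5811, 0.1454, 0.0263]
ee_rot: [-3.141, 0.074, -0.001]
force: [0.1, 0.2, -2.6]
width: 0.545
gripper_force: 25.0
```

Bottom about 5 mm above the rail, no contact yet. Now creep down.

```bash
python3 -m creep '[[0,0,0.05,0,0.4],[0,0,0.04,0,0.4],[0,0,0.02,0,0.4],[0,0,0,0,0.4]]'
```

```text
clock: 35.1
position: [0.5809, 0.1453, 0.0217]
ee_rot: [3.141, -0.074, -0.0]
force: [0.2, -0.7, -1.6]
width: 0.542
gripper_force: 25.0
```

```bash
python3 -m creep '[[0,0,0.02,0,0.4],[0,0,0,0,0.4]]'
```

```text
clock: 35.35
position: [0.581, 0.1453, 0.0209]
ee_rot: [3.141, -0.074, -0.0]
force: [0.2, 0.5, -1.9]
width: 0.54
gripper_force: 25.0
```

```bash
python3 -m creep '[[0,0,0.02,0,0.4],[0,0,0,0,0.4]]'
```

```text
clock: 35.6
position: [0.5811, 0.1453, 0.0207]
ee_rot: [3.141, -0.074, 0.001]
force: [-2.4, -0.8, 4.9]
width: 0.544
gripper_force: 25.0
```

On the rail. Release and rise.

```bash
python3 -m creep '[[0,0,0,0,0.58],[0,0,0,0,0.65],[0,0,0,0,0.72],[0,0,0,0,0.75],[0,0,-0.2,0,0.75],[0,0,-0.5,0,0.75],[0,0,-0.8,0,0.75],[0,0,-0.8,0,0.75],[0,0,-0.8,0,0.75],[0,0,-0.8,0,0.75],[-0.4,0.6,-0.3,0,0.75],[-0.5,0.7,0,0,0.75]]'
python3 -m creep '[[-0.5,0.8,0,0,0.75],[-0.5,0.8,0,0,0.75],[-0.5,0.8,0,0,0.75],[-0.5,0.7,0,0,0.75],[-0.3,0.4,0,0,0.75],[0,0,0,0,0.75],[0,0,0,0,0.75]]'
python3 - <<'E'
from h import *
d,W=grab("top"); d2,W2=grab("scene")
a=cv2.resize(d["pixels"][140:270,200:330],(480,480)); b=cv2.resize(d2["pixels"][120:250,270:400],(480,480))
cv2.imwrite("pics/f.png",cv2.resize(np.hstack([a,b]),(800,400)))
B=w2b(W); m=(B[...,2]>64)&(B[...,2]<78)&(abs(B[...,1])<32)&(B[...,0]>5)&(B[...,0]<45); P=B[m]
print(m.sum(),np.percentile(P,[2,50,98],axis=0).round(1).tolist(),cv2.minAreaRect(P[:,:2].astype(np.float32)))
to()
E
```

```text
clock: 37.1
position: [0.543, 0.0954, 0.1899]
ee_rot: [-3.14, 0.073, -0.005]
force: [-0.4, 0.4, -0.5]
width: 0.751
gripper_force: 0.0
clock: 37.98
position: [0.4447, -0.0397, 0.1886]
ee_rot: [-3.14, 0.074, -0.002]
force: [-0.1, 0.5, -0.3]
width: 0.749
gripper_force: 0.0
188 [[8.9, -26.4, 66.1], [23.6, -2.4, 71.7], [44.7, 22.3, 77.4]] ((26.793949127197266, -1.7205429077148438), (50.34322738647461, 36.22976303100586), 89.68265533447266)
t 38.08 tcp [ 0.4447 -0.0395  0.1883] box [-101.3 -190.9  188.3] head -2.64 q7 -1.75 F [-0.4  0.9  0.6] w 0.755 gf 0.0
```

View pics/f.png

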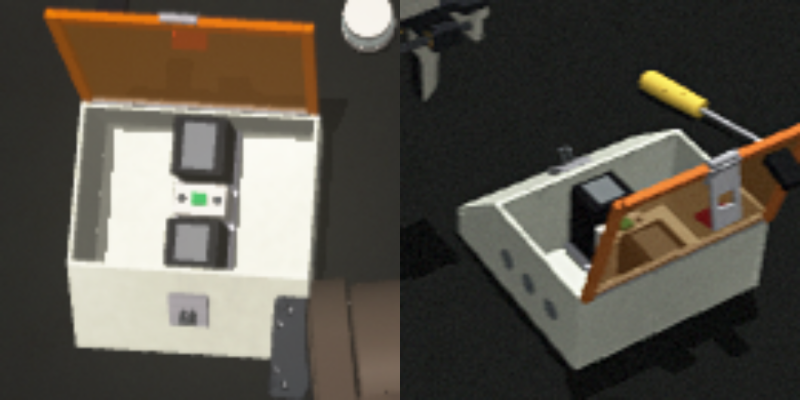

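The left half shows the module with its green rocker at (198,198) standing upright between the contactors, top at z 72 as it should be. The lid is open, the hasp is thrown over, and the robot is clear.

```bash
python3 -c "
from cell import sign_off
print(sign_off())"
```

```text
the job is handed in; nothing more can be done
None
```

I handed the job in at about 38 s of the 72 s: hasp thrown over, lid standing open by itself, and the module set down gently and upright in the bay. The screwdriver, jar and tape measure were never touched, and the judge's verdict was not shown.

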